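Hang the loaded weighing pan on the spring scale

TASK

Pick up the steel weighing pan by its yellow grip tab and hang its hook over the crossbar of the white spring scale, its rubber bumpers resting against the scale's back plate. Ease the weight on slowly, no faster than two centimetres a second, and let go only once the scale is carrying all of it, so that the pan hangs level and still and neither drops nor bounces when released; do not ram the scale or push it down to its stop. Leave the canister, the cup and the bowl where they are.

Things in the scene. Friction and masses are not known exactly. Their poses are not given: they have to be found in the camera images.
- pan: Loose steel weighing pan, 120 (x) x 130 (y) mm, 35 mm high, a yellow lidded tub (top at 70 mm) fixed in it; filling unknown: 0.2 to 0.64 kg in all. Stands upright at the start. Origin: centre of the underside; z up, x towards its hook and bumpers. Centre of mass at about x = -10 mm, 50 mm off the hook, so on the bar its foot wants to swing in +x against the carriage plate.
- hook (a point): On the pan at x +40, y 0, z +118 mm, same axes: middle of the underside of the hook, a 6 mm thick, 24 mm wide strip between the pan's stem and a 4 mm thick down-turned lip (end at z = 102 mm), open downward. Inside width 16 mm in x, 8 either side of this point. Seated, this point is 5 mm above the bar's centre.
- grip (a point): On the pan at x -10, y 0, z +155 mm: in the yellow grip tab, 28 mm (x) by 10 mm (y), z 124 to 175 mm, nearly above the centre of mass. Pinch it across y from above.
- heel (a point): On the pan at x +76, y 0, z +18 mm: midway between the faces of its two black rubber bumpers (16 mm diameter, at y = +-35 mm), which lean on the carriage plate when the pan hangs.
- stand: White scale column fixed to the counter, 70 x 90 mm, top at 267 mm, on a base 130 x 110 x 12 mm (the dial on top is decoration). Origin on the counter under the column; z up, x (to the left seen from the robot) points away from the side where the pan hangs.
- carriage: Sprung carriage of the scale, axes as the stand's. Origin: centre of the crossbar, 10 mm diameter, along y, 76 mm clear between side arms; unloaded 240 mm high, 75 mm from the stand's origin in -x. Slides vertically only, on a lightly damped spring: sinks 12.5 mm per newton beyond 0.24 N, stop at 100 mm. A hung pan sinks it by 21 to 76 mm, depending on the tub's filling.
- plate (a point): On the carriage at x +38, y 0, z -100 mm: the face of its upright back plate (100 mm wide, z -125 to +15 mm), rigid in x, on which the pan's bumpers rest. 2 mm of gap to the bumpers when the hook is centred on the bar and the pan is level.
- canister: Loose yellow canister with black lid, 90 mm diameter, 120 mm high; origin at its underside. Leave alone.
- cup: Loose white plastic cup, 84 mm diameter, 100 mm high; origin at its underside. Leave alone.
- bowl: Loose steel bowl, 110 mm diameter, 50 mm high; origin at its underside. Leave alone.
Not all that is in view belongs to the job. Of the things like the pan, leave any that is blue; of the rest the larger one is meant.

How it is judged:
By the outcome, as a careful person would: the job done as asked, in the order asked, and still so for the second after the job is handed in, with the robot touching nothing.
It also fails if it takes over 72 s, if anything falls off the work surface, if the arm or the gripper's body presses on something with over 40 N, if the wrist force passes 120 N, or if a joint passes its speed limit or range.

ROBOT

A 7-joint arm with a two-finger parallel gripper is mounted at the origin on the work surface. World frame = base frame: x ahead of the robot, y to its left, z up, the work surface at z = 0. Lengths are in m, angles in rad, forces in N, time in s.
With the tool pointing down it reaches from about 0.4 to 0.875 m from the base axis. Payload 19.3 kg.
Tool frame: the origin (TCP) lies at the very end of the fingers, on their centre line; the grasp point (between the pads) lies 19 mm behind it; z points along the fingers, y is the line along which they close (so a half turn about z gives the same grasp; the last joint's range is limited). The gripper opens to 85 mm and grips with 20 to 120 N. Pads are 22 mm wide; open, the fingers measure 114 mm over their backs; the gripper's body (76 mm by 85 mm) begins 54 mm behind the grasp point. The pads swing forward as they close: fully open they stand 13 mm farther back than shut.
Start: joints at [1.093, 0.521, -0.036, 1.599, 0.021, 1.021, -0.113], TCP at [0.248, -0.574, 0.231] pointing down, gripper open.
Joint ranges: [-2.91, 2.91], [-0.3, 2.13], [-1.5, 1.42], [0.17, 2.43], [-1.26, 4.41], [0.16, 1.93], [-2.52, 2.52]. Speed limits (rad/s): [1.89, 1.89, 2.39, 2.39, 3.01, 3.01, 3.01].

INTERFACE

Orientations are given as [roll, pitch, yaw] about the fixed x, y, z axes, in that order (R = Rz(yaw) Ry(pitch) Rx(roll)).
In Python, from workcell import bot gives the robot as it stands.
- The arm moves only by the shell command python3 -m crank 'ROWS' [FORCE]. ROWS is a JSON object of lists of equal length, an entry for each row: "travel": the shift along the world's x, y, z in cm, a list of three; "turn": the turn, a rotation vector about the world's x, y, z in degrees, a list of three; "gripper": the closure, from 0 (fully open) to 1 (shut). A call has exactly 5 rows; each row is the pose to reach, as a shift and turn from the pose commanded when the call began; what a row does not reach only later rows make up. A row lasts 1/10 s, in which the tool goes at most 50 mm and 8.59 degrees, less where a joint would pass 70% of its speed; a pose out of reach is approached as far as the arm can. A call with a gripper value outside its range is refused whole. The fingers move at their own pace and stop on an object; FORCE is the grip in N (left out, the last holds). Time passes only in rows, so rows that repeat a pose let the fingers close, or fill a call up. It gives the time, the measured TCP pose, the force, the opening and the grip force at its end, in the units of the state.
- bot.observe(): the state, without advancing time (a new reading comes with each control period).
- bot.grab_frame(name): name is "scene" or "top" or "wrist"; returns a dict with "pixels" (400x640x3 uint8, red, green, blue), "fx", "fy", "cx", "cy" (pixels), "dist" ([k1, k2, p1, p2, k3] as OpenCV has them; the pictures are not rectified), "extrinsics" (4x4, takes a point from world to camera coordinates). Camera axes: x right, y down, z forward; pixel columns grow to the right and rows downward; lengths in m; the calibration is good to about 2 mm. A picture is of the moment at which its call begins. There is no depth.
- bot.job_done(): hands the job in; it is judged then, once.
The state is a dict: "clock": time; "qpos": joint angles; "qd": joint speeds; "joint_efforts": joint torques, N m; "position": TCP position; "tool_rot": TCP orientation; "force": force on the tool from outside, world axes, zero at the start; "moment": the same for the moment, N m; "grip_width": finger opening in m; "finger_force": force on a finger pad.
Only numpy, scipy, OpenCV 4.12 (cv2) and the standard library are available. Lean on these libraries where they do the work, as an engineer would, in place of code of your own. Each camera call takes 0.05 s, during which the arm holds its last target. There are 200 camera calls.

## Working session

There is one attempt and no reset: what is moved stays moved. The work goes in short steps, Python scripts to look and compute and a shell command to move; the robot and the scene stay as the last step left them, time stands still between calls to the robot, and variables do not carry over. Pictures are saved under pics/ and viewed, at most 13 in all, crops included, and the job is handed in when it is done.

```bash
mkdir -p pics; ls; python3 - <<'E'
from workcell import bot
import cv2,numpy as np
s=bot.observe();print({k:np.round(v,3).tolist() for k,v in s.items()})
for n in("scene","top"):
    f=bot.grab_frame(n);cv2.imwrite(f"pics/{n}0.png",f["pixels"][:,:,::-1]);print(n,f["fx"],f["fy"],f["cx"],f["cy"],f["dist"],np.round(f["extrinsics"],4).tolist())
E
```

```text
pics
{'clock': 0.0, 'qpos': [1.093, 0.522, -0.036, 1.6, 0.021, 1.021, -0.113], 'qd': [-0.001, 0.001, 0.001, -0.001, -0.002, -0.001, 0.001], 'joint_efforts': [0.002, -92.71, 1.981, -36.994, 0.018, 0.008, 0.0], 'position': [0.248, -0.573, 0.231], 'tool_rot': [-3.141, 0.0, 0.408], 'force': [-0.093, -0.574, 0.688], 'moment': [-0.027, 0.037, -0.013], 'finger_force': 0.0, 'grip_width': 0.085}
scene 448.33991600465754 448.33991600465754 325.2261603440006 196.86722943637187 [0.03408271 0.         0.         0.         0.        ] [[-0.5627, 0.8265, -0.0162, 0.2676], [0.6891, 0.4582, -0.5614, -0.3454], [-0.4566, -0.3271, -0.8274, 1.8052], [0.0, 0.0, 0.0, 1.0]]
top 443.986800469383 443.986800469383 322.316479709687 200.6636740292739 [-0.11083171  0.          0.          0.          0.        ] [[-0.0028, -1.0, -0.0071, 0.0801], [-0.9955, 0.0035, -0.0946, 0.5707], [0.0946, 0.0068, -0.9955, 1.2565], [0.0, 0.0, 0.0, 1.0]]
```

View pics/scene0.png

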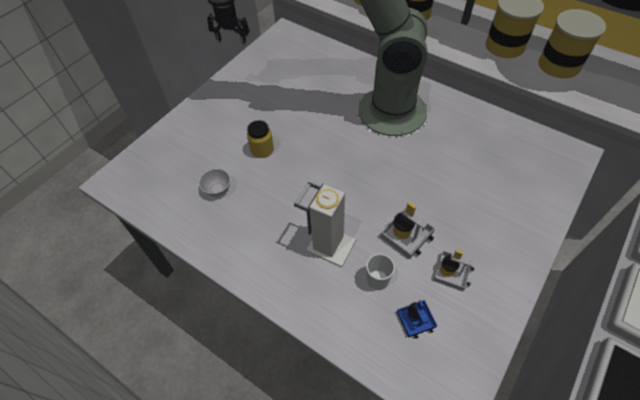

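View pics/top0.png

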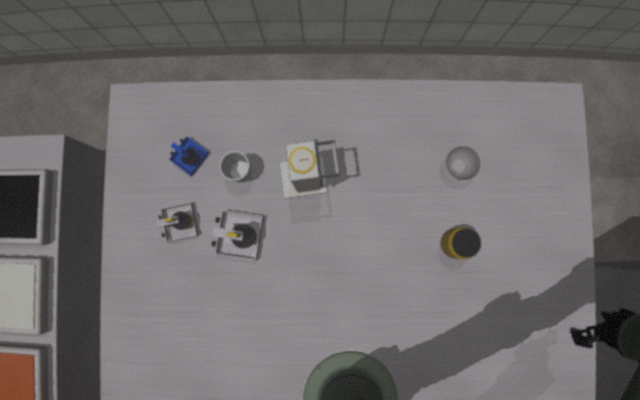

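The scene view shows three pan-like things: the large one at (408,228), a smaller one at (453,268) and a blue one at (416,318). In the top view they are at (240,234), (180,222) and (188,155). The larger one that isn't blue, scene (408,228) / top (240,234), fits the description. The scale is at top (310,160), with its bar on the right (-y) side. Next I'll confirm this in a crop.

```bash
python3 - <<'E'
import cv2,numpy as np
a=cv2.imread("pics/scene0.png")[170:350,270:490];b=cv2.imread("pics/top0.png")[125:275,140:375]
a=cv2.resize(a,None,fx=1.8,fy=1.8,interpolation=3); b=cv2.resize(b,None,fx=1.7,fy=1.7,interpolation=3)
h=max(a.shape[0],b.shape[0]);p=lambda i:cv2.copyMakeBorder(i,0,h-i.shape[0],0,0,0)
cv2.imwrite("pics/crop.png",np.hstack([p(a),p(b)]))
E
```

```text
(no output)
```

View pics/crop.png

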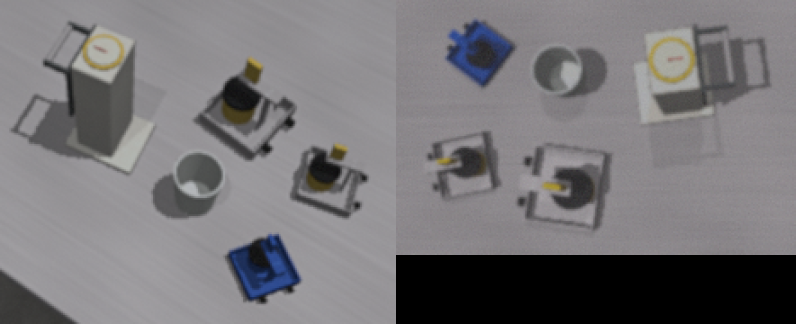

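The crop confirms it: the large unpainted pan has its tab at about top (232,235) / scene (411,209), and its bumpers are at top (214,244) and (221,212). Now the measuring.

```bash
cat > h.py <<'E'
from workcell import bot
import cv2,numpy as np
def cam(f): return np.array([[f["fx"],0,f["cx"]],[0,f["fy"],f["cy"]],[0,0,1]]),np.array(f["dist"]),np.array(f["extrinsics"])
def ray(f,uv):
    K,d,E=cam(f);n=cv2.undistortPoints(np.array([[uv]],float),K,d)[0,0]
    R=E[:3,:3];v=R.T@[n[0],n[1],1];return -R.T@E[:3,3],v/np.linalg.norm(v)
def onz(f,uv,z):
    o,v=ray(f,uv);return o+v*(z-o[2])/v[2]
def tri(*pairs):
    A=np.zeros((3,3));b=np.zeros(3);rs=[ray(f,uv) for f,uv in pairs]
    for o,v in rs: P=np.eye(3)-np.outer(v,v);A+=P;b+=P@o
    x=np.linalg.solve(A,b);return x,[round(float(np.linalg.norm((np.eye(3)-np.outer(v,v))@(x-o))),4) for o,v in rs]
def proj(f,p):
    K,d,E=cam(f);return cv2.projectPoints(np.array([p],float),cv2.Rodrigues(E[:3,:3])[0],E[:3,3],K,d)[0].ravel()
def blobs(f,mask,box,amin=5):
    x0,y0,x1,y1=box;m=np.zeros_like(mask,np.uint8);m[y0:y1,x0:x1]=mask[y0:y1,x0:x1]
    n,l,s,c=cv2.connectedComponentsWithStats(m);return [(int(s[i,4]),np.round(c[i],1),s[i,:4].tolist()) for i in range(1,n) if s[i,4]>=amin],l
def hsv(f): return cv2.cvtColor(f["pixels"],cv2.COLOR_RGB2HSV)
E
python3 - <<'E'
from h import *
S=bot.grab_frame("scene");T=bot.grab_frame("top")
for n,f,bx,bd in(("S",S,(375,195,440,262),(300,180,355,225)),("T",T,(205,205,270,265),(280,140,322,185))):
    H=hsv(f);y=((H[...,0]>12)&(H[...,0]<35)&(H[...,1]>110)&(H[...,2]>80)).astype(np.uint8)
    print(n,"yellow",blobs(f,y,bx)[0],"dial",blobs(f,y,bd)[0])
    k=(H[...,2]<55).astype(np.uint8);print(" dark",blobs(f,k,bx)[0]) 
    # dial ellipse
    x0,y0,x1,y1=bd;m=y[y0:y1,x0:x1];p=np.argwhere(m)[:,::-1].astype(np.float32)
    h=cv2.convexHull(p);print(" dial ell",np.round(cv2.fitEllipse(h)[0]+np.array([x0,y0]),1))
E
```

```text
S yellow [(26, array([411. , 205.2]), [408, 202, 7, 7])] dial [(56, array([326.1, 201.8]), [316, 192, 22, 16])]
 dark [(271, array([402.8, 223.1]), [393, 213, 22, 19]), (18, array([430.1, 237.4]), [428, 235, 5, 5]), (16, array([417.1, 252.1]), [415, 250, 5, 5])]
 dial ell [326.8 198.5]
T yellow [(34, array([232.2, 234.3]), [227, 233, 11, 4])] dial [(116, array([301.2, 161.3]), [289, 148, 26, 25])]
 dark [(207, array([245.2, 234.5]), [234, 225, 21, 22])]
 dial ell [301.6 159.9]
```

```bash
python3 - <<'E'
from h import *
S=bot.grab_frame("scene");T=bot.grab_frame("top");r=lambda x:np.round(x,4).tolist()
print("tab",tri((S,(411,205.2)),(T,(232.2,234.3))))
print("dial",tri((S,(326.8,198.5)),(T,(301.6,159.9))))
print("bump S z18",r(onz(S,(430.1,237.4),.018)),r(onz(S,(417.1,252.1),.018)))
H=hsv(T);print("lid T z.07", r(onz(T,(245.2,234.5),.065)), r(onz(S,(402.8,220),.07)))
for z,(x0,y0,x1,y1) in ((0,(205,205,225,252)),):
    v=H[y0:y1,x0:x1,2];print(v.tolist()) if 0 else None
    k=(v<80).astype(np.uint8);n,l,s,c=cv2.connectedComponentsWithStats(k)
    for i in range(1,n): 
        if s[i,4]>3:
            p=c[i]+[x0,y0];print("bumpT",s[i,4],p,r(onz(T,p,.018)))
# bar: dark rows in the top picture
print(H[135:185:3,318:346,2])
E
```

```text
tab (array([0.47079645, 0.30994148, 0.17093965]), [0.0014, 0.0014])
dial (array([0.64478958, 0.12554078, 0.27062399]), [0.0002, 0.0002])
bump S z18 [0.4461, 0.3921, 0.018] [0.5168, 0.3821, 0.018]
lid T z.07 [0.473, 0.2943, 0.065] [0.4683, 0.2968, 0.07]
bumpT 10 [222.6 218.1] [0.5217, 0.37, 0.018]
bumpT 13 [217.15384615 219.46153846] [0.5177, 0.3861, 0.018]
bumpT 4 [221.5 225. ] [0.5015, 0.373, 0.018]
bumpT 14 [218.57142857 243.85714286] [0.4466, 0.3808, 0.018]
bumpT 12 [213.5        243.33333333] [0.4481, 0.3958, 0.018]
[[135 135 131 132 138 135 136 134 139 135 137 132 132 137 135 136 136 137
  135 139 136 135 134 138 136 139 137 137]
 [133 135 134 134 134 134 135 138 134 134 139 132 135 140 138 131 133 135
  138 136 138 138 138 138 134 143 137 141]
 [111 113 113 117 110 105 104 102  99  93  90  90  82  84  89  87  96 115
  128 138 136 138 136 135 136 139 138 137]
 [ 74  77  85  83  88  88  93  95 101 105 112 117 110 114 128 137 131 124
  127 137 135 136 139 136 137 135 136 138]
 [115 135 137 134 133 134 134 131 135 134 134 133 133 126 132 134 134 126
  124 129 125 121 116 112 112 11
[... 715 characters left out ...]
 95  77  90 101 111 107  98  93  93  92  87  89  89  91  89  89 106 125
  136 130 112  93  90  86  91  88  87  96]
 [107  82  79  97 110 111 101  89  85  89  90  91  89  87  93  91  94 115
  132 130 116  93  85  90  88  88  89  94]
 [126  90  77  87  99 101  94  86  84  87  84  86  75  82  81  80  78  77
   81  76  79  78  84  91  89  91  87  96]
 [ 96  77  74  75  72  76  79  79  71  76  75  76  83  83  85  84  85  85
   85  87  88  87  93  91  91  90  92  93]
 [ 77  70  65  62  91 107 112 105  93  90  92  86  92  90  92  94  90  90
   89  91  96  94  90  91  93  98 111 121]
 [ 81  78  66  63  77 100 109 103  97  93  94  92  92  95  93  92  91  92
   96 104 111 115 126 141 140 141 142 143]]
```

```bash
python3 - <<'E'
from h import *
from scipy.spatial.transform import Rotation as R
W=bot.grab_frame("wrist");T=bot.grab_frame("top");s=bot.observe();r=lambda x:np.round(x,4).tolist()
E=np.array(W["extrinsics"]);c=-E[:3,:3].T@E[:3,3];Rt=R.from_euler("xyz",s["tool_rot"]).as_matrix()
print("cam in tool",r(Rt.T@(c-s["position"])),"axes in tool",r(Rt.T@E[:3,:3].T),W["fx"],W["cx"],W["cy"])
a,b=[onz(T,p,.245) for p in((334.2,147),(336.6,171))];print("bar",r(a),r(b),"yaw stand x",np.degrees(np.arctan2(*(a-b)[1::-1]))+90, s["clock"])
E
python3 -m crank '{"travel":[[0,0,5],[0,2,10],[3,6,14],[6,10,18],[9,14,20]],"turn":[[0,0,0],[0,0,6],[0,0,12],[0,0,18],[0,0,24]],"gripper":[0,0,0,0,0]}' 40
python3 -m crank '{"travel":[[3,4,0],[6,8,0],[9,12,0],[12,16,0],[15,20,0]],"turn":[[0,0,6],[0,0,12],[0,0,18],[0,0,24],[0,0,30]],"gripper":[0,0,0,0,0]}'
```

```text
cam in tool [0.0748, -0.0001, -0.1417] axes in tool [[0.0001, -0.956, -0.2934], [1.0, 0.0003, -0.0009], [0.001, -0.2934, 0.956]] 358.9918913186565 319.9170719676729 199.7697232686069
bar [0.6812, 0.0475, 0.245] [0.6222, 0.0421, 0.245] yaw stand x 95.26926982496066 0.4
clock: 0.9
position: [0.32, -0.4571, 0.4173]
tool_rot: [3.14, 0.001, 0.83]
force: [-0.0, -0.7, -1.3]
grip_width: 0.0853
finger_force: 0.0
clock: 1.4
position: [0.4705, -0.2561, 0.4155]
tool_rot: [3.141, 0.0, 1.354]
force: [1.0, -1.2, -0.0]
grip_width: 0.0854
finger_force: 0.0
```

```bash
python3 -m crank '{"travel":[[3,5,0],[6,10,0],[9,15,0],[12,20,0],[14,25,0]],"turn":[[0,0,1],[0,0,2],[0,0,3],[0,0,4],[0,0,4.5]],"gripper":[0,0,0,0,0]}'
python3 -m crank '{"travel":[[0,0,0],[0,0,0],[0,0,0],[0,0,0],[0,0,0]],"turn":[[0,0,0],[0,0,0],[0,0,0],[0,0,0],[0,0,0]],"gripper":[0,0,0,0,0]}' >/dev/null
python3 -c '
from h import *;import pickle
f=bot.grab_frame("wrist");pickle.dump(f,open("w1.pkl","wb"));cv2.imwrite("pics/w1.png",f["pixels"][:,:,::-1])'
python3 -m crank '{"travel":[[0,3,0],[0,6,0],[0,9,0],[0,10,0],[0,10,0]],"turn":[[0,0,0],[0,0,0],[0,0,0],[0,0,0],[0,0,0]],"gripper":[0,0,0,0,0]}'
python3 -m crank '{"travel":[[0,0,0],[0,0,0],[0,0,0],[0,0,0],[0,0,0]],"turn":[[0,0,0],[0,0,0],[0,0,0],[0,0,0],[0,0,0]],"gripper":[0,0,0,0,0]}' >/dev/null
python3 -c '
from h import *;import pickle
f=bot.grab_frame("wrist");pickle.dump(f,open("w2.pkl","wb"));cv2.imwrite("pics/w2.png",f["pixels"][:,:,::-1])
a,b=cv2.imread("pics/w1.png"),f["pixels"][:,:,::-1];cv2.imwrite("pics/w12.png",np.vstack([a[60:360],b[60:360]]))'
```

```text
clock: 1.9
position: [0.5949, -0.0397, 0.4151]
tool_rot: [3.141, 0.0, 1.429]
force: [0.3, -0.7, 0.3]
grip_width: 0.0851
finger_force: 0.0
clock: 2.95
position: [0.5939, 0.0599, 0.4153]
tool_rot: [3.142, -0.0, 1.431]
force: [0.7, 0.1, -0.8]
grip_width: 0.0853
finger_force: 0.0
```

View pics/w12.png

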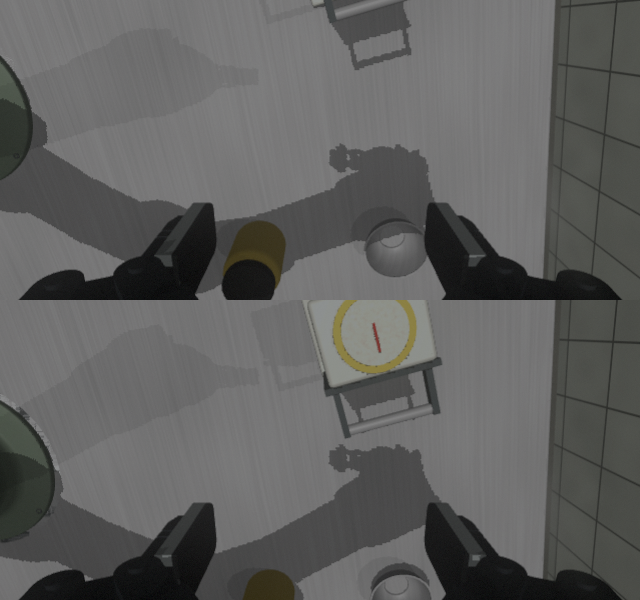

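The upper picture (w1) shows the bar's silver cylinder at full-frame rows ≈60–78, columns 335–404. In the lower one (w2) it runs from about (349,190) to (434,168), between dark arms. The dial is at (374,95), and the canister and bowl are clear of it.

```bash
python3 - <<'E'
from h import *;import pickle
w=[pickle.load(open(f"w{i}.pkl","rb")) for i in(1,2)]
T=bot.grab_frame("top");r=lambda x:np.round(x,4).tolist()
ends=[]
for f,(x0,y0,x1,y1) in zip(w,((325,55,415,90),(335,155,445,205))):
    v=hsv(f)[...,2].astype(float);best=None
    m=np.zeros(v.shape,np.uint8);m[y0:y1,x0:x1]=(v[y0:y1,x0:x1]>122)
    print(np.percentile(v[y0:y1,x0:x1],[5,25,50,75,90,99]))
    n,l,s,c=cv2.connectedComponentsWithStats(m);i=1+np.argmax(s[1:,4]);q=np.argwhere(l==i)[:,::-1].astype(np.float32)
    rc=cv2.minAreaRect(q);print(s[i],c[i],rc)
    b=cv2.boxPoints(rc);b=b[np.argsort(b[:,0])];ends.append((b[:2].mean(0),b[2:].mean(0)))
print(ends)
P=[tri((w[0],ends[0][k]),(w[1],ends[1][k])) for k in(0,1)];print("ends 3d",P)
a,b=P[0][0],P[1][0];print("mid",r((a+b)/2),"len",np.linalg.norm(b-a),"stand x yaw",np.degrees(np.arctan2(*(b-a)[1::-1]))+90)
for k in(0,1):print("z.243",[r(onz(f,e[k],.243)) for f,e in zip(w,ends)])
# dial
f=w[1];H=hsv(f);y=((H[...,0]>12)&(H[...,0]<35)&(H[...,1]>110)&(H[...,2]>80)).astype(np.uint8)
y[:, :300]=0;y[160:]=0;p=np.argwhere(y)[:,::-1].astype(np.float32);e=cv2.fitEllipse(cv2.convexHull(p));print("dial w2",e[0],r(onz(f,e[0],.27)))
print("dial tri",tri((f,e[0]),(T,(301.6,159.9))))
E
```

```text
[ 70.  76.  78. 109. 119. 131.]
[336  55  68  21 195] [366.84615385  64.46666667] ((369.3089294433594, 63.850311279296875), (3.1602630615234375, 69.6386489868164), 73.61045837402344)
[ 66.    96.75 115.   117.   118.   127.  ]
[350 168  81  23 169] [387.21893491 179.77514793] ((390.00836181640625, 179.03114318847656), (2.2545480728149414, 82.96737670898438), 75.0685806274414)
[(array([335.90448 ,  73.675156], dtype=float32), array([402.71338 ,  54.025467], dtype=float32)), (array([349.92538, 189.71994], dtype=float32), array([430.09134, 168.34235], dtype=float32))]
ends 3d [(array([0.61927379, 0.0425862 , 0.24170743]), [0.0001, 0.0001]), (array([0.68378085, 0.0512731 , 0.24204187]), [0.0084, 0.0084])]
mid [0.6515, 0.0469, 0.2419] len 0.06509020864283098 stand x yaw 97.66964525911942
z.243 [[0.6193, 0.0425, 0.243], [0.6191, 0.043, 0.243]]
z.243 [[0.675, 0.0497, 0.243], [0.6921, 0.0524, 0.243]]
dial w2 (374.3620910644531, 89.2255859375) [0.6457, 0.1271, 0.27]
dial tri (array([0.64891353, 0.12659792, 0.24874656]), [0.0001, 0.0001])
```

```bash
python3 - <<'E'
from h import *;import pickle
w=[pickle.load(open(f"w{i}.pkl","rb")) for i in(1,2)]
for f,a,b in((w[0],(335.9,73.7),(405,53.4)),(w[1],(349.9,189.7),(430.1,168.3))):
    a,b=np.array(a),np.array(b);u=(b-a)/np.linalg.norm(b-a);n=np.array([-u[1],u[0]])
    for lo,hi in((.1,.35),(.35,.65),(.65,.9)):
        t=np.linspace(lo,hi,25)[:,None]*np.linalg.norm(b-a);d=np.arange(-12,13,1)
        P=a+t[...,None]*u+d[None,:,None]*n
        v=cv2.remap(hsv(f)[...,2],P[...,0].astype(np.float32),P[...,1].astype(np.float32),1).mean(0);print(v.astype(int).tolist())
E
```

```text
[76, 76, 76, 76, 76, 76, 76, 91, 106, 113, 119, 128, 131, 125, 117, 110, 103, 93, 78, 71, 76, 77, 77, 77, 77]
[75, 75, 75, 75, 75, 75, 76, 93, 107, 113, 119, 127, 129, 124, 116, 109, 102, 92, 77, 70, 75, 76, 76, 76, 76]
[75, 76, 76, 75, 76, 75, 78, 94, 107, 113, 119, 126, 128, 123, 116, 109, 102, 91, 76, 71, 74, 75, 75, 76, 76]
[108, 108, 109, 109, 107, 105, 93, 83, 92, 103, 112, 122, 128, 123, 115, 108, 99, 93, 106, 114, 114, 114, 114, 114, 114]
[114, 114, 114, 114, 114, 114, 99, 85, 93, 104, 112, 121, 127, 122, 115, 108, 99, 96, 109, 114, 115, 115, 115, 115, 115]
[105, 105, 106, 105, 106, 104, 91, 83, 93, 105, 112, 120, 125, 121, 114, 108, 99, 95, 107, 115, 116, 116, 116, 116, 116]
```

```bash
python3 -m crank '{"travel":[[-3,4,0],[-6,8,0],[-9,12,0],[-12.4,15,0],[-12.4,15,0]],"turn":[[0,0,0],[0,0,0],[0,0,0],[0,0,0],[0,0,0]],"gripper":[0,0,0,0,0]}' >/dev/null
python3 -m crank '{"travel":[[0,0,0],[0,0,0],[0,0,0],[0,0,0],[0,0,0]],"turn":[[0,0,0],[0,0,0],[0,0,0],[0,0,0],[0,0,0]],"gripper":[0,0,0,0,0]}' >/dev/null
python3 -c '
from h import *;import pickle
f=bot.grab_frame("wrist");pickle.dump(f,open("w3.pkl","wb"))'
python3 -m crank '{"travel":[[0,3,0],[0,6,0],[0,9,0],[0,9,0],[0,9,0]],"turn":[[0,0,0],[0,0,0],[0,0,0],[0,0,0],[0,0,0]],"gripper":[0,0,0,0,0]}'
python3 -m crank '{"travel":[[0,0,0],[0,0,0],[0,0,0],[0,0,0],[0,0,0]],"turn":[[0,0,0],[0,0,0],[0,0,0],[0,0,0],[0,0,0]],"gripper":[0,0,0,0,0]}' >/dev/null
python3 - <<'E'
from h import *;import pickle
w=[pickle.load(open(f"w{i}.pkl","rb")) for i in(1,2,3)];r=lambda x:np.round(x,4).tolist()
f=bot.grab_frame("wrist");pickle.dump(f,open("w4.pkl","wb"))
cv2.imwrite("pics/w34.png",np.vstack([w[2]["pixels"][:290,:,::-1],f["pixels"][20:310,:,::-1]]))
for f,a,b in((w[0],(335.9,74),(405,53.7)),(w[1],(349.9,189.4),(430.1,168))):
    p,q=onz(f,a,.24),onz(f,b,.24);print(r(p),r(q),r((p+q)/2),np.degrees(np.arctan2(*(q-p)[1::-1]))+90)
E
```

```text
clock: 5.1
position: [0.47, 0.299, 0.4148]
tool_rot: [-3.141, 0.0, 1.43]
force: [1.0, -0.3, 0.5]
grip_width: 0.0855
finger_force: 0.0
[0.6194, 0.0424, 0.24] [0.6776, 0.0499, 0.24] [0.6485, 0.0461, 0.24] 97.31208924949347
[0.6193, 0.0424, 0.24] [0.693, 0.052, 0.24] [0.6562, 0.0472, 0.24] 97.40213880392024
```

View pics/w34.png

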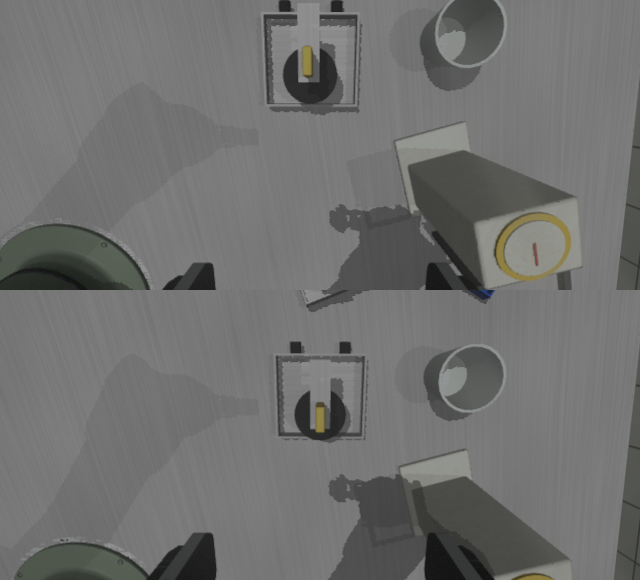

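The view shows the pan squarely: its tab is at (307,61) in w3 and at (320,147) in w4 (combined row 417). In w4 the bumpers are at about (296,78) and (345,78).

```bash
python3 - <<'E'
from h import *;import pickle
w=[pickle.load(open(f"w{i}.pkl","rb")) for i in(3,4)];r=lambda x:np.round(x,4).tolist()
tabs=[];bm=[]
for f,bt,bb in((w[0],(290,30,325,90),(270,0,355,12)),(w[1],(300,115,340,175),(280,65,360,85))):
    H=hsv(f);y=((H[...,0]>12)&(H[...,0]<35)&(H[...,1]>90)&(H[...,2]>60)).astype(np.uint8)
    B,l=blobs(f,y,bt,20);print(B);x0,y0,x1,y1=bt
    q=np.argwhere(l>0)[:,::-1].astype(np.float32);print(cv2.minAreaRect(q))
    v=[int(H[int(t),int(np.median(q[:,0])),2]) for t in range(y0,y1,2)];print(v)
    k=(H[...,2]<50).astype(np.uint8);D=blobs(f,k,bb,20)[0];print(D);bm.append([d[1] for d in sorted(D,key=lambda d:d[1][0])])
for k in(0,1):
    if len(bm[1])==2: print("bump",r(onz(w[1],bm[1][k],.018)),r(onz(w[1],bm[1][k],.026)))
E
```

```text
[(294, array([307.4,  61.3]), [303, 46, 10, 31])]
((307.5, 61.0), (30.0, 9.0), 90.0)
[138, 138, 138, 138, 137, 138, 139, 139, 131, 144, 144, 144, 144, 145, 144, 144, 146, 144, 144, 144, 144, 144, 130, 68, 106, 136, 81, 44, 45, 42]
[(104, array([284.7,   5.5]), [280, 0, 11, 11]), (110, array([336.5,   6. ]), [332, 1, 10, 11])]
[(262, array([319.8, 147.9]), [315, 133, 10, 30])]
((319.5, 147.5), (29.0, 9.0), 90.0)
[132, 132, 131, 131, 130, 131, 132, 132, 120, 75, 75, 121, 143, 144, 144, 143, 144, 144, 143, 143, 143, 143, 143, 136, 47, 43, 44, 42, 116, 123]
[(100, array([295.5,  77.5]), [291, 73, 10, 10]), (100, array([344.5,  77.5]), [340, 73, 10, 10])]
bump [0.4486, 0.3942, 0.018] [0.449, 0.3939, 0.026]
bump [0.5175, 0.3843, 0.018] [0.517, 0.3841, 0.026]
```

```bash
python3 - <<'E'
from h import *;import pickle
w=[pickle.load(open(f"w{i}.pkl","rb")) for i in(3,4)];r=lambda x:np.round(x,4).tolist()
a,b=(307.5,60.3),(319.7,149.3)
print(tri((w[0],a),(w[1],b)),r(onz(w[0],a,.175)),r(onz(w[1],b,.175)))
print("yaw top face",[np.degrees(np.arctan2(*(onz(w[1],p,.026)-onz(w[1],q,.026))[1::-1]))+90 for p,q in (((344.5,77.5),(295.5,77.5)),)])
print(bot.observe()["position"],np.degrees(bot.observe()["tool_rot"]))
E
```

```text
(array([0.47204693, 0.31226953, 0.17233652]), [0.0004, 0.0004]) [0.4725, 0.3121, 0.175] [0.4717, 0.3127, 0.175]
yaw top face [np.float64(81.84479027493566)]
[0.47008213 0.29864241 0.4152193 ] [1.79997600e+02 2.77847875e-03 8.18464919e+01]
```

```bash
python3 -m crank '{"travel":[[0.2,1.35,-4],[0.2,1.35,-9],[0.2,1.35,-14],[0.2,1.35,-18],[0.2,1.35,-21]],"turn":[[0,0,0],[0,0,0],[0,0,0],[0,0,0],[0,0,0]],"gripper":[0,0,0,0,0]}' 
python3 -m crank '{"travel":[[0,0,-2],[0,0,-4],[0,0,-6],[0,0,-6.7],[0,0,-6.7]],"turn":[[0,0,0],[0,0,0],[0,0,0],[0,0,0],[0,0,0]],"gripper":[0,0,0,0,0]}' 
python3 -m crank '{"travel":[[0,0,0],[0,0,0],[0,0,0],[0,0,0],[0,0,0]],"turn":[[0,0,0],[0,0,0],[0,0,0],[0,0,0],[0,0,0]],"gripper":[0.3,0.6,0.8,1,1]}' 60
python3 -m crank '{"travel":[[0,0,0],[0,0,0],[0,0,0],[0,0,0],[0,0,0]],"turn":[[0,0,0],[0,0,0],[0,0,0],[0,0,0],[0,0,0]],"gripper":[1,1,1,1,1]}' 60
python3 -c '
from h import *
for n in("scene","wrist"):
  f=bot.grab_frame(n);cv2.imwrite(f"pics/g{n}.png",f["pixels"][:,:,::-1])
a=cv2.imread("pics/gscene.png")[160:290,340:500];cv2.imwrite("pics/g.png",np.hstack([cv2.resize(a,(400,325)),cv2.resize(cv2.imread("pics/gwrist.png"),(400,250))[:,:].__array__() if 0 else cv2.resize(cv2.imread("pics/gwrist.png")[0:325,120:520],(400,325))]))'
```

```text
clock: 6.15
position: [0.4714, 0.3117, 0.2027]
tool_rot: [-3.14, 0.001, 1.429]
force: [0.0, 0.3, 0.5]
grip_width: 0.0855
finger_force: 0.0
clock: 6.65
position: [0.4718, 0.3122, 0.1376]
tool_rot: [-3.141, 0.001, 1.429]
force: [-0.0, 0.3, 0.9]
grip_width: 0.0852
finger_force: 0.0
clock: 7.15
position: [0.4721, 0.3124, 0.1385]
tool_rot: [3.141, -0.0, 1.429]
force: [0.3, 0.4, -0.1]
grip_width: 0.0121
finger_force: 0.0
clock: 7.65
position: [0.4721, 0.3123, 0.1384]
tool_rot: [3.141, -0.0, 1.429]
force: [-0.5, -1.0, 5.8]
grip_width: 0.0091
finger_force: 58.7
```

View pics/g.png

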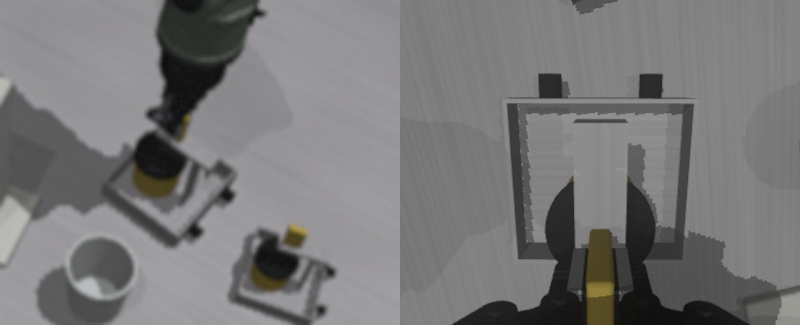

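The pads hold the tab in the middle (9 mm opening, 59 N) and the pan is still level. Next I'll lift and weigh it.

```bash
python3 -m crank '{"travel":[[0,0,0.5],[0,0,1.5],[0,0,2.5],[0,0,4],[0,0,6]],"turn":[[0,0,0],[0,0,0],[0,0,0],[0,0,0],[0,0,0]],"gripper":[1,1,1,1,1]}' 
python3 -m crank '{"travel":[[0,0,2.5],[0,0,5],[0,0,7.5],[0,0,9.5],[0,0,10.5]],"turn":[[0,0,0],[0,0,0],[0,0,0],[0,0,0],[0,0,0]],"gripper":[1,1,1,1,1]}'
python3 -m crank '{"travel":[[0,-0.5,0],[0,-1,0],[0,-2,0],[0,-3.5,0],[0,-6,0]],"turn":[[0,0,0],[0,0,0],[0,0,0],[0,0,0],[0,0,0]],"gripper":[1,1,1,1,1]}'
python3 -m crank '{"travel":[[-0.4,-3,0],[-0.8,-6,0],[-1.2,-9,0],[-1.6,-12,0],[-2,-15,0]],"turn":[[0,0,1.5],[0,0,3],[0,0,4.5],[0,0,6],[0,0,8]],"gripper":[1,1,1,1,1]}'
python3 -m crank '{"travel":[[0,-3,0],[0,-6,0],[0,-9,0],[0,-12,0],[0,-15,0]],"turn":[[0,0,1.5],[0,0,3],[0,0,4.5],[0,0,6],[0,0,7.5]],"gripper":[1,1,1,1,1]}'
```

```text
clock: 8.25
position: [0.4718, 0.3122, 0.1993]
tool_rot: [-3.141, 0.0, 1.429]
force: [0.2, -0.2, -2.4]
grip_width: 0.0093
finger_force: 58.4
clock: 8.75
position: [0.4722, 0.3127, 0.3059]
tool_rot: [3.14, -0.002, 1.429]
force: [-0.0, -0.2, -1.7]
grip_width: 0.0092
finger_force: 58.4
clock: 9.25
position: [0.4716, 0.2515, 0.3026]
tool_rot: [-3.141, 0.0, 1.43]
force: [0.0, 0.1, -2.2]
grip_width: 0.0096
finger_force: 58.4
clock: 9.75
position: [0.4513, 0.0999, 0.3028]
tool_rot: [-3.141, 0.0, 1.569]
force: [1.0, -0.0, -2.1]
grip_width: 0.0092
finger_force: 58.4
clock: 10.25
position: [0.4511, -0.0499, 0.3029]
tool_rot: [-3.141, 0.0, 1.699]
force: [0.9, 0.3, -2.5]
grip_width: 0.0093
finger_force: 58.4
```

```bash
python3 -m crank '{"travel":[[0,-3,0],[1,-6,0],[4,-7,0],[8,-7,0],[12,-7,0]],"turn":[[0,0,0],[0,0,0],[0,0,0],[0,0,0],[0,0,0]],"gripper":[1,1,1,1,1]}' >/dev/null
python3 -m crank '{"travel":[[3.5,0,0],[7,0,0],[9,1,0],[9.9,3,0],[9.9,5.8,0]],"turn":[[0,0,0],[0,0,0],[0,0,0],[0,0,0],[0,0,0]],"gripper":[1,1,1,1,1]}'
python3 -m crank '{"travel":[[0,0,0],[0,0,0],[0,0,0],[0,0,0],[0,0,0]],"turn":[[0,0,0],[0,0,0],[0,0,0],[0,0,0],[0,0,0]],"gripper":[1,1,1,1,1]}'
python3 -c '
from h import *;import pickle
o=[]
for n in("wrist","scene","top"):
  f=bot.grab_frame(n);pickle.dump(f,open(f"a_{n}.pkl","wb"));o.append(f["pixels"][:,:,::-1])
a=o[0][0:330,120:520];b=cv2.resize(o[1][160:270,260:380],(360,330),interpolation=2);cv2.imwrite("pics/a.png",np.hstack([a,b]))
s=bot.observe();print(s["force"],s["moment"],s["position"],np.degrees(s["tool_rot"]))'
```

```text
clock: 11.25
position: [0.6712, -0.0614, 0.3017]
tool_rot: [-3.14, -0.0, 1.697]
force: [-0.1, 1.0, -3.0]
grip_width: 0.0092
finger_force: 59.2
clock: 11.75
position: [0.6709, -0.0606, 0.3032]
tool_rot: [-3.141, 0.0, 1.698]
force: [-0.5, 0.8, -2.4]
grip_width: 0.0095
finger_force: 59.2
[-0.29025302 -0.99641655 -1.89970139] [ 0.00863436 -0.00623216  0.05055079] [ 0.67099807 -0.06000511  0.303183  ] [-1.79998848e+02  2.09446464e-03  9.73443257e+01]
```

View pics/a.png

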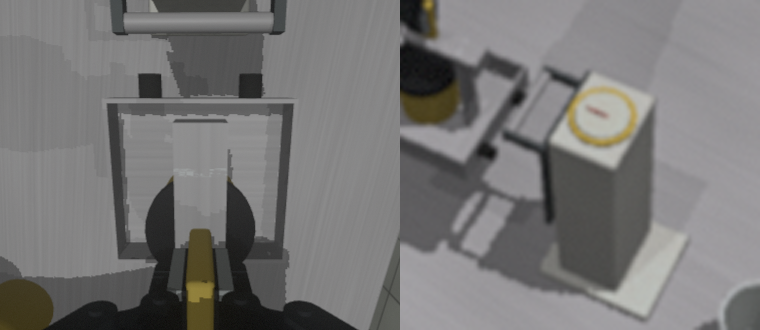

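```bash
python3 - <<'E'
from h import *;import pickle
f=pickle.load(open("a_wrist.pkl","rb"));s=bot.observe();r=lambda x:np.round(x,4).tolist();v=hsv(f)[...,2]
print("lip",list(zip(range(112,130),v[112:130,310:330].mean(1).astype(int).tolist())))
print("bar",list(zip(range(6,42),v[6:42,300:320].mean(1).astype(int).tolist())))
print("rim/bump",v[95:108,225:240].mean(1).astype(int).tolist(),v[68:84,262:278].mean(1).astype(int).tolist())
h=v[20:25,225:410].mean(0).astype(int);print("bar row",h[:35].tolist(),h[-45:].tolist())
d=np.array([np.cos(np.radians(97.35)),np.sin(np.radians(97.35)),0])
g=np.array(s["position"])
for row in(117.5,118.5,122.5,123.5):
    print(row,[round(float((onz(f,(320,row),g[2]-.1385+z)-g)@d),4) for z in(.102,.124)])
for row in(12,33.5,22.5): p=onz(f,(318,row),.24);print("bar",row,r(p),round(float((p-g)@d),4))
E
```

```text
lip [(112, 98), (113, 99), (114, 113), (115, 128), (116, 143), (117, 147), (118, 135), (119, 93), (120, 72), (121, 73), (122, 101), (123, 134), (124, 142), (125, 142), (126, 142), (127, 142), (128, 142), (129, 142)]
bar [(6, 63), (7, 64), (8, 64), (9, 64), (10, 65), (11, 65), (12, 94), (13, 111), (14, 120), (15, 124), (16, 126), (17, 129), (18, 135), (19, 141), (20, 145), (21, 147), (22, 140), (23, 133), (24, 126), (25, 121), (26, 116), (27, 112), (28, 107), (29, 101), (30, 92), (31, 81), (32, 68), (33, 73), (34, 78), (35, 71), (36, 82), (37, 84), (38, 84), (39, 84), (40, 84), (41, 84)]
rim/bump [125, 126, 107, 119, 137, 140, 141, 140, 99, 76, 77, 77, 77] [133, 133, 133, 133, 133, 89, 48, 42, 42, 41, 41, 42, 42, 42, 42, 42]
bar row [129, 129, 132, 131, 130, 132, 104, 79, 78, 77, 77, 77, 77, 77, 77, 77, 77, 76, 93, 128, 140, 140, 140, 140, 140, 140, 140, 140, 140, 140, 140, 140, 140, 140, 140] [135, 135, 135, 134, 134, 135, 134, 134, 135, 134, 134, 134, 134, 134, 134, 134, 134, 134, 134, 134, 134, 134, 134, 134, 134, 133, 127, 120, 95, 68, 73, 74, 74, 74, 73, 74, 74, 73, 74, 74, 101, 123, 128, 129, 128]
117.5 [0.0615, 0.0631]
118.5 [0.061, 0.0627]
122.5 [0.0591, 0.061]
123.5 [0.0587, 0.0606]
bar 12 [0.6554, 0.0515, 0.24] 0.1126
bar 33.5 [0.6567, 0.0415, 0.24] 0.1025
bar 22.5 [0.656, 0.0466, 0.24] 0.1077
```

```bash
python3 -m crank '{"travel":[[-0.15,1.2,0],[-0.3,2.4,0],[-0.45,3.6,0],[-0.55,4.4,0],[-0.65,5,0]],"turn":[[0,0,0],[0,0,0],[0,0,0],[0,0,0],[0,0,0]],"gripper":[1,1,1,1,1]}' 
python3 -m crank '{"travel":[[-0.03,0.25,0],[-0.06,0.5,0],[-0.1,0.75,0],[-0.1,0.75,0],[-0.1,0.75,0]],"turn":[[0,0,0],[0,0,0],[0,0,0],[0,0,0],[0,0,0]],"gripper":[1,1,1,1,1]}' 
python3 - <<'E'
from h import *
f=bot.grab_frame("wrist");s=bot.observe();v=hsv(f)[...,2]
d=np.array([np.cos(np.radians(97.35)),np.sin(np.radians(97.35)),0]);g=np.array(s["position"])
print("left of strip",[(i,int(x)) for i,x in zip(range(90,150),v[90:150,268:285].mean(1))])
print("right",[(i,int(x)) for i,x in zip(range(90,150),v[90:150,355:372].mean(1))])
for row in range(105,140,5): print(row,round(float((onz(f,(320,row),.24)-g)@d),4))
print(g,((np.array([.656,.0468,0])-g)@d),s["force"])
E
```

```text
clock: 12.4
position: [0.6644, -0.0083, 0.3033]
tool_rot: [3.141, -0.0, 1.7]
force: [0.0, -0.5, -2.6]
grip_width: 0.0093
finger_force: 59.2
clock: 12.9
position: [0.6636, -0.0024, 0.3032]
tool_rot: [-3.142, 0.0, 1.699]
force: [-0.3, -0.1, -3.0]
grip_width: 0.0093
finger_force: 59.2
left of strip [(90, 42), (91, 41), (92, 45), (93, 49), (94, 50), (95, 49), (96, 50), (97, 43), (98, 91), (99, 124), (100, 132), (101, 132), (102, 133), (103, 99), (104, 83), (105, 86), (106, 86), (107, 85), (108, 84), (109, 84), (110, 85), (111, 87), (112, 88), (113, 88), (114, 94), (115, 102), (116, 109), (117, 110), (118, 110), (119, 111), (120, 109), (121, 112), (122, 113), (123, 113), (124, 113), (125, 114), (126, 114), (127, 99), (128, 94), (129, 103), (130, 113), (131, 119), (132, 123), (133, 127), (134, 135), (135, 145), (136, 145), (137, 138), (138, 131), (139, 125), (140, 120), (141, 115), (142, 110), (143, 103), (144, 90), (145, 94), (146, 105), (147, 98), (148, 94), (149, 94)]
right [(90, 45), (91, 45), (92, 45), (93, 45), (94, 45), (95, 45), (96, 45), (97, 43), (98, 90), (99, 128), (100, 135), (101, 135), (102, 134), (103, 113), (104, 97), (105, 96), (106, 97), (107, 97), (108, 97), (109, 95), (110, 97), (111, 98), (112, 99), (113, 100), (114, 115), (115, 132), (116, 144), (117, 147), (118, 148), (119, 148), (120, 146), (121, 143), (122, 142), (123, 142), (124, 143), (125, 143), (126, 143), (127, 112), (128, 99), (129, 110), (130, 119), (131, 125), (132, 129), (133, 133), (134, 140), (135, 148), (136, 146), (137, 140), (138, 134), (139, 129), (140, 125), (141, 120), (142, 114), (143, 106), (144, 91), (145, 131), (146, 131), (147, 111), (148, 98), (149, 97)]
105 0.0669
110 0.0643
115 0.0615
120 0.0588
125 0.0561
130 0.0533
135 0.0505
[ 0.66354984 -0.00248508  0.30317163] 0.049845967600519826 [-1.12197764 -0.13749729 -2.21917073]
```

```bash
python3 -m crank '{"travel":[[0,0.05,-0.2],[0,0.05,-0.4],[0,0.05,-0.6],[0,0.05,-0.8],[0,0.05,-1]],"turn":[[0,0,0],[0,0,0],[0,0,0],[0,0,0],[0,0,0]],"gripper":[1,1,1,1,1]}' 
python3 -m crank '{"travel":[[0,0,-0.2],[0,0,-0.4],[0,0,-0.6],[0,0,-0.8],[0,0,-1]],"turn":[[0,0,0],[0,0,0],[0,0,0],[0,0,0],[0,0,0]],"gripper":[1,1,1,1,1]}'
python3 -m crank '{"travel":[[0,0,-0.15],[0,0,-0.3],[0,0,-0.45],[0,0,-0.6],[0,0,-0.7]],"turn":[[0,0,0],[0,0,0],[0,0,0],[0,0,0],[0,0,0]],"gripper":[1,1,1,1,1]}'
cat > look.py <<'E'
from h import *
import sys
o=[]
for n in("wrist","scene"): o.append(bot.grab_frame(n)["pixels"][:,:,::-1])
cv2.imwrite(sys.argv[1],np.hstack([o[0][0:330,120:520],cv2.resize(o[1][160:270,260:380],(360,330),interpolation=2)]))
E
python3 look.py pics/b.png
```

```text
clock: 13.45
position: [0.6635, -0.0017, 0.2929]
tool_rot: [-3.141, -0.0, 1.699]
force: [0.1, 1.0, -2.6]
grip_width: 0.0094
finger_force: 59.2
clock: 13.95
position: [0.6635, -0.0017, 0.283]
tool_rot: [-3.142, 0.0, 1.699]
force: [-0.5, 0.3, -2.4]
grip_width: 0.0093
finger_force: 59.2
clock: 14.45
position: [0.6635, -0.0017, 0.2761]
tool_rot: [-3.142, 0.0, 1.699]
force: [-0.2, 0.4, -2.5]
grip_width: 0.0099
finger_force: 59.2
```

View pics/b.png

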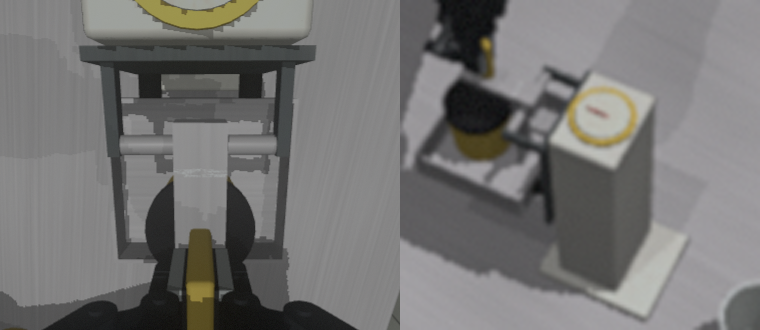

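The picture shows the lip beyond the bar and the strip above it, with no contact. The bumpers are just short of the plate. I'll average the force now to get the weight.

```bash
cat > avg.py <<'E'
from h import *
import sys
F=[]
for i in range(int(sys.argv[1])): bot.grab_frame("wrist");s=bot.observe();F.append(np.r_[s["force"],s["moment"]])
F=np.array(F);d=np.array([np.cos(np.radians(97.35)),np.sin(np.radians(97.35)),0]);b=np.cross([0,0,1],d)
print("F",F[:,:3].mean(0).round(2),"M",F[:,3:].mean(0).round(3),"sd",F.std(0).round(2),"Fd",round(float(F[:,:3].mean(0)@d),2),"Mb",round(float(F[:,3:].mean(0)@b),3),s["clock"],s["position"])
E
python3 avg.py 20
python3 -m crank '{"travel":[[0,0,-0.12],[0,0,-0.24],[0,0,-0.36],[0,0,-0.48],[0,0,-0.6]],"turn":[[0,0,0],[0,0,0],[0,0,0],[0,0,0],[0,0,0]],"gripper":[1,1,1,1,1]}'
python3 -m crank '{"travel":[[0,0,-0.12],[0,0,-0.24],[0,0,-0.36],[0,0,-0.48],[0,0,-0.6]],"turn":[[0,0,0],[0,0,0],[0,0,0],[0,0,0],[0,0,0]],"gripper":[1,1,1,1,1]}'
python3 -m crank '{"travel":[[0,0,-0.12],[0,0,-0.24],[0,0,-0.36],[0,0,-0.48],[0,0,-0.6]],"turn":[[0,0,0],[0,0,0],[0,0,0],[0,0,0],[0,0,0]],"gripper":[1,1,1,1,1]}'
python3 avg.py 10
```

```text
F [-0.09 -0.   -2.2 ] M [-0.003 -0.008  0.004] sd [0.38 0.56 0.39 0.03 0.03 0.02] Fd 0.01 Mb 0.004 15.55 [ 0.66354231 -0.00167762  0.27616144]
clock: 16.05
position: [0.6635, -0.0017, 0.2701]
tool_rot: [-3.142, -0.0, 1.699]
force: [0.0, 0.7, -3.0]
grip_width: 0.009
finger_force: 59.2
clock: 16.55
position: [0.6635, -0.0017, 0.2641]
tool_rot: [-3.142, -0.0, 1.699]
force: [0.3, -0.1, -1.3]
grip_width: 0.0092
finger_force: 59.2
clock: 17.05
position: [0.6636, -0.0017, 0.2581]
tool_rot: [3.142, -0.0, 1.699]
force: [0.2, -0.5, -1.1]
grip_width: 0.0093
finger_force: 59.2
F [-0.45 -0.38 -1.56] M [0.007 0.041 0.02 ] sd [0.45 0.47 0.42 0.02 0.06 0.03] Fd -0.32 Mb -0.012 17.55 [ 0.66354974 -0.0016683   0.25825651]
```

```bash
python3 -m crank '{"travel":[[0,0,-0.12],[0,0,-0.24],[0,0,-0.36],[0,0,-0.48],[0,0,-0.6]],"turn":[[0,0,0],[0,0,0],[0,0,0],[0,0,0],[0,0,0]],"gripper":[1,1,1,1,1]}' | head -2
python3 -m crank '{"travel":[[0,0,-0.12],[0,0,-0.24],[0,0,-0.36],[0,0,-0.48],[0,0,-0.6]],"turn":[[0,0,0],[0,0,0],[0,0,0],[0,0,0],[0,0,0]],"gripper":[1,1,1,1,1]}'| head -2
python3 -m crank '{"travel":[[0,0,-0.1],[0,0,-0.2],[0,0,-0.3],[0,0,-0.4],[0,0,-0.5]],"turn":[[0,0,0],[0,0,0],[0,0,0],[0,0,0],[0,0,0]],"gripper":[1,1,1,1,1]}'
python3 avg.py 40; python3 look.py pics/c.png
```

```text
clock: 18.05
position: [0.6636, -0.0017, 0.2521]
clock: 18.55
position: [0.6636, -0.0017, 0.2461]
clock: 19.05
position: [0.6636, -0.0017, 0.2411]
tool_rot: [3.142, 0.0, 1.699]
force: [1.1, 0.2, 0.8]
grip_width: 0.0094
finger_force: 59.4
F [ 0.69 -0.36  0.09] M [-0.007 -0.122 -0.021] sd [0.67 0.56 0.49 0.04 0.03 0.04] Fd -0.45 Mb 0.022 21.05 [ 0.66353419 -0.00167611  0.24118834]
```

View pics/c.png

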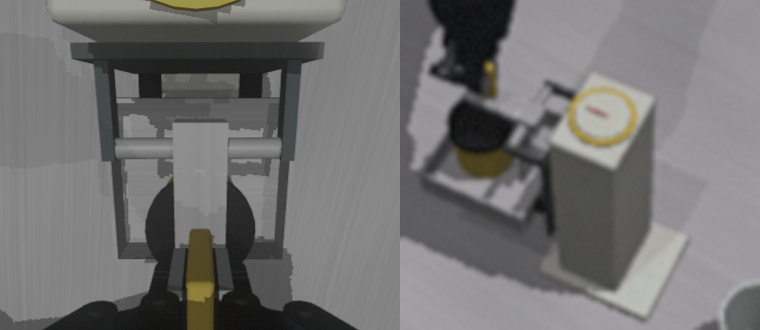

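The picture shows the hook seated on the sunk bar (rows 138–158), with the strip centred between the arms. Vertical tool force is about 0, so the scale is carrying the weight. Next is a slight tilt about the bar to bring the bumpers gently onto the plate.

```bash
python3 -m crank '{"travel":[[0,0,-0.01],[0,0,-0.02],[0,-0.01,-0.03],[0,-0.01,-0.04],[0,-0.02,-0.05]],"turn":[[0.12,0.02,0],[0.24,0.03,0],[0.36,0.05,0],[0.48,0.06,0],[0.6,0.08,0]],"gripper":[1,1,1,1,1]}'
python3 avg.py 20
```

```text
clock: 21.65
position: [0.6635, -0.0019, 0.2407]
tool_rot: [-3.142, -0.011, 1.699]
force: [1.3, -0.1, -0.1]
grip_width: 0.0094
finger_force: 59.5
F [ 0.66 -0.24 -0.32] M [ 0.003 -0.156 -0.031] sd [0.5  0.49 0.34 0.04 0.04 0.04] Fd -0.32 Mb 0.017 22.65 [ 0.66355457 -0.00189855  0.2406777 ]
```

```bash
python3 - <<'E'
from h import *;import pickle
a=pickle.load(open("a_wrist.pkl","rb"));f=bot.grab_frame("wrist");pickle.dump(f,open("d_wrist.pkl","wb"))
g=lambda f:f["pixels"][:,:,::-1].astype(np.uint8)
A,F=[cv2.cvtColor(g(x),cv2.COLOR_BGR2GRAY) for x in(a,f)]
for n,(x0,y0,x1,y1) in dict(bumpL=(262,85,278,100),rimL=(225,90,240,112),rimR=(395,90,412,112),nearrim=(240,245,262,268),lip=(300,114,340,128),tub=(263,190,290,245)).items():
    T=A[y0:y1,x0:x1];S=F[y0-8:y1+8,x0-8:x1+8];m=cv2.matchTemplate(S,T,cv2.TM_CCOEFF_NORMED);_,v,_,p=cv2.minMaxLoc(m);print(n,round(v,2),p[0]-8,p[1]-8)
V=hsv(f)[...,2];VA=hsv(a)[...,2]
for n,c in(("bump",slice(262,278)),("bumpR",slice(364,380)),("lip",slice(312,328))):
    print(n,V[66:126,c].mean(1).astype(int).tolist() if n!="lip" else V[112:128,c].mean(1).astype(int).tolist()); print("  a",VA[66:126,c].mean(1).astype(int).tolist() if n!="lip" else VA[112:128,c].mean(1).astype(int).tolist())
E
```

```text
bumpL 0.99 3 0
rimL 0.32 3 0
rimR 0.36 -8 -7
nearrim 1.0 0 0
lip 0.65 5 -1
tub 1.0 0 0
bump [32, 33, 33, 33, 33, 33, 33, 29, 29, 28, 28, 28, 28, 29, 28, 29, 28, 29, 29, 29, 29, 29, 30, 29, 30, 30, 30, 30, 31, 30, 30, 31, 70, 81, 82, 83, 82, 81, 83, 84, 84, 84, 83, 83, 84, 86, 87, 88, 95, 102, 104, 104, 105, 105, 108, 109, 108, 108, 108, 109]
  a [133, 133, 133, 133, 133, 133, 133, 89, 48, 42, 42, 41, 41, 42, 42, 42, 42, 42, 42, 42, 42, 42, 42, 42, 42, 42, 42, 42, 42, 41, 42, 41, 101, 128, 133, 133, 132, 99, 84, 86, 86, 86, 85, 84, 86, 88, 89, 89, 107, 124, 136, 138, 138, 139, 138, 136, 135, 135, 135, 136]
bumpR [32, 32, 33, 32, 32, 32, 32, 29, 28, 27, 27, 27, 27, 28, 27, 27, 28, 28, 28, 27, 28, 28, 28, 29, 28, 29, 28, 29, 29, 28, 29, 29, 75, 91, 94, 94, 94, 92, 93, 94, 95, 95, 95, 94, 95, 96, 97, 98, 97, 96, 97, 98, 98, 98, 97, 95, 94, 94, 95, 95]
  a [83, 84, 84, 84, 84, 84, 84, 63, 43, 39, 38, 39, 39, 39, 39, 39, 39, 39, 39, 39, 40, 40, 39, 40, 40, 41, 40, 40, 40, 40, 41, 40, 92, 134, 142, 142, 142, 117, 98, 96, 97, 97, 97, 96, 97, 98, 98, 100, 118, 129, 142, 146, 147, 147, 145, 142, 141, 141, 142, 142]
lip [85, 85, 85, 85, 84, 87, 83, 74, 71, 72, 100, 133, 141, 141, 141, 141]
  a [98, 99, 107, 125, 143, 147, 135, 93, 72, 73, 101, 134, 142, 142, 142, 142]
```

```bash
python3 -m crank '{"travel":[[0,0,-0.01],[0,0,-0.02],[0,-0.01,-0.03],[0,-0.01,-0.04],[0,-0.01,-0.04]],"turn":[[0.12,0.02,0],[0.24,0.03,0],[0.36,0.05,0],[0.5,0.06,0],[0.5,0.06,0]],"gripper":[1,1,1,1,1]}'
python3 avg.py 12
python3 -m crank '{"travel":[[0,0,-0.01],[0,0,-0.02],[0,-0.01,-0.03],[0,-0.01,-0.03],[0,-0.01,-0.03]],"turn":[[0.12,0.02,0],[0.24,0.03,0],[0.35,0.05,0],[0.35,0.05,0],[0.35,0.05,0]],"gripper":[1,1,1,1,1]}'
python3 avg.py 12
```

```text
clock: 23.2
position: [0.6636, -0.0022, 0.2402]
tool_rot: [-3.142, -0.019, 1.699]
force: [1.4, -0.8, -0.6]
grip_width: 0.0093
finger_force: 59.5
F [ 0.67 -2.67 -0.06] M [-0.812 -0.282  0.044] sd [0.39 0.87 0.52 0.11 0.05 0.02] Fd -2.74 Mb 0.842 23.8 [ 0.6635475  -0.00217085  0.24029298]
clock: 24.3
position: [0.6636, -0.0023, 0.24]
tool_rot: [-3.142, -0.025, 1.699]
force: [1.4, -4.4, 0.1]
grip_width: 0.0095
finger_force: 59.5
F [ 1.46 -4.39 -0.06] M [-1.579 -0.514  0.094] sd [0.43 0.54 0.5  0.07 0.04 0.02] Fd -4.54 Mb 1.631 24.9 [ 0.66358513 -0.00219801  0.24000267]
```

```bash
python3 -m crank '{"travel":[[0,0,0.01],[0,0.01,0.02],[0,0.01,0.03],[0,0.02,0.05],[0,0.02,0.05]],"turn":[[-0.15,-0.02,0],[-0.3,-0.04,0],[-0.45,-0.06,0],[-0.6,-0.08,0],[-0.6,-0.08,0]],"gripper":[1,1,1,1,1]}'
python3 avg.py 15
```

```text
clock: 25.4
position: [0.6635, -0.0015, 0.2405]
tool_rot: [-3.142, -0.015, 1.7]
force: [1.0, -2.9, 0.1]
grip_width: 0.009
finger_force: 59.5
F [ 0.74 -1.93  0.08] M [-0.663 -0.237  0.073] sd [0.42 0.58 0.35 0.13 0.04 0.02] Fd -2.0 Mb 0.688 26.15 [ 0.66351076 -0.00176959  0.2404832 ]
```

```bash
python3 -m crank '{"travel":[[0,0,0],[0,0,0.01],[0,0,0.02],[0,0,0.02],[0,0,0.02]],"turn":[[-0.06,-0.01,0],[-0.12,-0.01,0],[-0.2,-0.02,0],[-0.2,-0.02,0],[-0.2,-0.02,0]],"gripper":[1,1,1,1,1]}'
python3 avg.py 15
```

```text
clock: 26.65
position: [0.6635, -0.0018, 0.2407]
tool_rot: [-3.141, -0.012, 1.699]
force: [-0.5, -2.0, 0.5]
grip_width: 0.0092
finger_force: 59.5
F [-0.23 -0.73 -0.06] M [-0.103  0.034  0.034] sd [0.51 0.62 0.52 0.04 0.03 0.02] Fd -0.7 Mb 0.098 27.4 [ 0.66354348 -0.00183517  0.24070056]
```

The tool now carries almost no force or moment, so the scale has all the weight. Releasing.

```bash
python3 -m crank '{"travel":[[0,0,0],[0,0,0],[0,0,0],[0,0,0],[0,0,0]],"turn":[[0,0,0],[0,0,0],[0,0,0],[0,0,0],[0,0,0]],"gripper":[1,1,1,1,1]}' 20
python3 -m crank '{"travel":[[0,0,0],[0,0,0],[0,0,0],[0,0,0],[0,0,0]],"turn":[[0,0,0],[0,0,0],[0,0,0],[0,0,0],[0,0,0]],"gripper":[0.85,0.8,0.75,0.65,0.55]}'
python3 -m crank '{"travel":[[0,0,0],[0,0,0],[0,0,0],[0,0,0],[0,0,0]],"turn":[[0,0,0],[0,0,0],[0,0,0],[0,0,0],[0,0,0]],"gripper":[0.5,0.45,0.4,0.4,0.4]}'
python3 look.py pics/e.png
```

```text
clock: 27.9
position: [0.6635, -0.0019, 0.2407]
tool_rot: [-3.141, -0.012, 1.699]
force: [-0.1, -0.6, -0.6]
grip_width: 0.009
finger_force: 59.5
clock: 28.4
position: [0.6635, -0.0019, 0.2407]
tool_rot: [-3.141, -0.011, 1.699]
force: [0.9, -0.6, -0.3]
grip_width: 0.0383
finger_force: 0.0
clock: 28.9
position: [0.6635, -0.0019, 0.2407]
tool_rot: [-3.141, -0.011, 1.699]
force: [0.6, -0.1, 0.1]
grip_width: 0.0513
finger_force: 0.0
```

View pics/e.png

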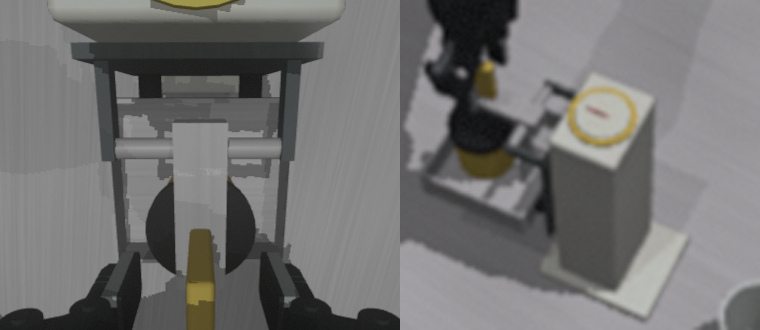

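After release the pan hangs exactly where it was: the strip, bar and bumpers haven't moved, and the fingers are clear on both sides of the tab. I'll retreat straight up.

```bash
python3 -m crank '{"travel":[[0,0,1],[0,0,2],[0,0,3.5],[0,0,5],[0,0,7]],"turn":[[0,0,0],[0,0,0],[0,0,0],[0,0,0],[0,0,0]],"gripper":[0.4,0.4,0.4,0.4,0.4]}'
python3 -m crank '{"travel":[[0,0,3],[0,0,6],[0,0,9],[0,-3,10],[0,-6,10]],"turn":[[0,0,0],[0,0,0],[0,0,0],[0,0,0],[0,0,0]],"gripper":[0.4,0.4,0.4,0.4,0.4]}'
python3 -m crank '{"travel":[[0,0,0],[0,0,0],[0,0,0],[0,0,0],[0,0,0]],"turn":[[0,0,0],[0,0,0],[0,0,0],[0,0,0],[0,0,0]],"gripper":[0.4,0.4,0.4,0.4,0.4]}'
python3 - <<'E'
from h import *
o=[bot.grab_frame("scene")["pixels"] for i in range(6)]
w=bot.grab_frame("wrist")["pixels"]
print("motion",cv2.absdiff(o[0],o[-1]).max(), bot.observe()["clock"])
cv2.imwrite("pics/f.png",np.hstack([w[0:330,120:520,::-1],cv2.resize(o[-1][160:270,260:380,::-1],(360,330),interpolation=2)]))
E
```

```text
clock: 29.5
position: [0.6634, -0.0019, 0.3121]
tool_rot: [-3.141, -0.011, 1.699]
force: [0.3, 0.2, -0.1]
grip_width: 0.0515
finger_force: 0.0
clock: 30.0
position: [0.6639, -0.0616, 0.4142]
tool_rot: [3.138, -0.011, 1.701]
force: [1.0, 0.3, -0.6]
grip_width: 0.0514
finger_force: 0.0
clock: 30.5
position: [0.6636, -0.0611, 0.4108]
tool_rot: [-3.142, -0.012, 1.7]
force: [-0.6, 0.0, -0.9]
grip_width: 0.0512
finger_force: 0.0
motion 31 30.85
```

View pics/f.png

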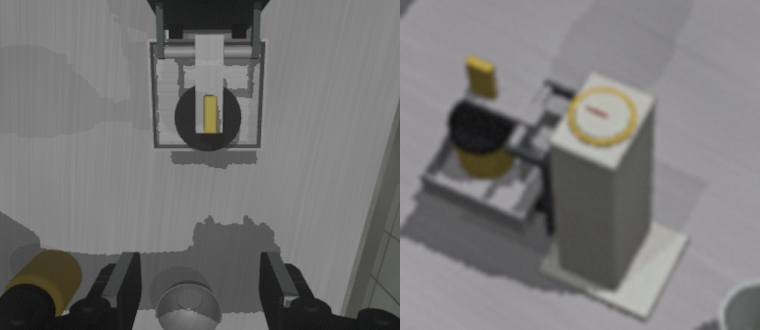

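The pan hangs level on the bar, clear of the robot, and the canister, bowl and cup haven't been moved.

```bash
python3 -c '
from workcell import bot
print(bot.job_done())'
```

```text
the job is handed in; nothing more can be done
None
```

The pan hangs level on the scale's crossbar with its bumpers at the back plate; I let go once the scale carried all of it, it did not visibly move, and I handed the job in at about 31 s with the canister, cup and bowl untouched.

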